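Set up a flanged shaft in vee blocks for a run-out check

ROBOT

A 7-joint arm with a two-finger parallel gripper is mounted at the origin on the work surface. World frame = base frame: x ahead of the robot, y to its left, z up, the work surface at z = 0. Lengths are in m, angles in rad, forces in N, time in s.
With the tool pointing down it reaches from about 0.35 to 0.9 m from the base axis. Payload 7.2 kg.
Tool frame: the origin (TCP) lies at the very end of the fingers, on their centre line; the grasp point (between the pads) lies 19 mm behind it; z points along the fingers, y is the line along which they close (so a half turn about z gives the same grasp; the last joint's range is limited). The gripper opens to 88 mm and grips with 3 to 60 N. Pads are 20 mm wide; open, the fingers measure 115 mm over their backs; the gripper's body (75 mm by 178 mm) begins 61 mm behind the grasp point.
Start: joints at [1.212, 0.411, -0.013, 1.596, 0.006, 1.134, -0.082], TCP at [0.179, -0.599, 0.223] pointing down, gripper open.
Joint ranges: [-2.95, 2.95], [-0.29, 1.99], [-1.47, 1.44], [0.14, 2.54], [-1.03, 4.17], [0.13, 1.85], [-2.86, 2.86]. Speed limits (rad/s): [2.39, 2.39, 3.01, 3.01, 3.14, 3.14, 3.14].

INTERFACE

Orientations are given as a 3x3 rotation matrix whose columns are the frame's x, y, z axes.
In Python, from rig import arm, imaging, workorder gives the robot as it stands. The module is installed in compiled form; this text tells all that it offers.
- The arm moves only by the shell command python3 -m jog 'ROWS' [FORCE]. ROWS is JSON, one flat list of numbers, 5 for each row, row after row: the opening, from 0 (shut) to 1 (fully open), then the shift along the tool's x, y, z in cm, then the turn about the tool's z in degrees. A call has 1 to 12 rows; each row shifts and turns the commanded pose from where the row before left it, along the tool's axes as they then stand; what a row does not reach is not made up. A row lasts 1/8 s, in which the tool goes at most 62.5 mm and 10.7 degrees, less where a joint would pass 70% of its speed; a pose out of reach is approached as far as the arm can. A call with a gripper value outside its range is refused whole. The fingers move at their own pace and stop on an object; FORCE is the grip in N (left out, the last holds). Time passes only in rows, so rows that do not move let the fingers close. It gives the time, the measured TCP pose, the force, the opening and the grip force at its end, in the units of the state.
- arm.sense(): the state, without advancing time (a new reading comes with each control period).
- imaging.grab_frame(name): name is "side" or "top" or "wrist"; returns a dict with "img" (384x512x3 uint8, red, green, blue), "range_z" (384x512 float32, m along the optical axis (not along the pixel's ray), 0 where there is no reading), "vertical_fov" (degrees; the focal length in pixels is half the picture's height over the tangent of half this angle, whatever the lens; pixels are square), "cx", "cy" (the principal point, pixels), "rvec" (rotation vector, rad) and "tvec" (3), from world to camera coordinates, as OpenCV has them; the wrist camera has in their place "mount" (4x4, takes a point from camera to tool coordinates, whose origin is the TCP and whose axes are the flange's). Camera axes: x right, y down, z forward; pixel columns grow to the right and rows downward; lengths in m; the calibration is good to about 2 mm. A picture is of the moment at which its call begins: read the wrist's pose just before it.
- workorder.finish_job(): hands the job in; it is judged then, once.
The state is a dict: "time_s": time; "joint_positions": joint angles; "joint_velocities": joint speeds; "tau": joint torques, N m; "position": TCP position; "orientation": TCP orientation; "ft_force": force on the tool from outside, world axes, zero at the start; "ft_torque": the same for the moment, N m; "gripper_width": finger opening in m; "finger_force": force on a finger pad.
Only numpy, scipy, OpenCV 4.12 (cv2) and the standard library are available. Lean on these libraries where they do the work, as an engineer would, in place of code of your own. Each camera call takes 0.05 s, during which the arm holds its last target. There are 200 camera calls.

TASK

Set up the flanged shaft on the granite plate for a run-out check: stand the blue-marked vee block on the left and the red-marked one on the right (as seen from the robot) and lay the shaft across them along the front half of the plate, flange to the left, each block under the middle of its bright bearing seat. Stand the drilled steel block upright at the flange end as an end stop, square across the shaft's line with its broad face touching the flange or less than a centimetre off it, and put the dial gauge stand behind the shaft with its probe over the middle of the shaft's black part. Set everything down on the plate without dropping it, never let the dial stand tip over, and leave the oil bottle and the feeler gauge where they are.

Things in the scene. Friction and masses are not known exactly. Their poses are not given: they have to be found in the camera images.
- plate: Dark grey granite surface plate, fixed, 200 (own x) x 300 (own y) x 50 mm high. Origin at the centre of its underside, on the bench; its top is 50 mm above. Own +x points away from the robot (behind), -x is its front, own +y to the robot's left along the long side, z up; turned by up to 9 degrees. It starts empty.
- vblock_blue: Loose steel vee block marked blue on top lands and flanks, 0.4 kg: 30 (own x) x 50 (own y) x 40 mm high. A 90 degree vee along own x opens at the top, 32 mm wide, apex 24 mm above the underside; a 22 mm seat in it has its axis 39.6 mm above the underside. Origin at the centre of the underside, z up. Same after a half turn. Grip across its flat ends, 30 mm (along own x).
- vblock_red: Loose steel vee block, the same as the blue one (30 x 50 x 40 mm, vee along own x, origin at the centre of the underside) but marked red.
- shaft: Steel shaft, 200 mm, 0.75 kg, starts in the wooden saddle. Origin on its axis, mid black part; own x along the axis to the flange; it may roll. Along x in mm: stub 19 dia -110 to -78; bright seat 22 dia -78 to -25; black part 28 dia -25 to 25 (grip here); bright seat 22 dia 25 to 78; flange 44 dia 78 to 90, outer face at 90. Seat middles at -51.5 and 51.5. Mass centre near x = 6.
- stop: Loose steel block with drilled holes, 25 (own x) x 50 (own y) x 75 mm high, 0.68 kg, standing upright. Origin at the centre of the underside, z up. The broad 50 x 75 faces look along own x, which is to lie along the shaft's line. Same after a half turn. Can be gripped across the 50 mm (own y).
- dial_stand: Dial gauge stand, 0.85 kg: red base 46 (own x) x 50 (own y) x 45 mm high, knob to y = 38; 12 mm square column at its centre up to 200 mm, its top free to grip from 140 mm up. At 118 mm an arm holds a 40 mm dial (98 to 138 high) to -x; the probe under it ends in a red ball at x = -65, y = 0, 65 mm up (11 mm above a shaft in the vees). Origin at the centre of the underside.
- cradle: Wooden saddle, fixed on the bench, in which the shaft starts: base 150 (own x) x 70 x 12 mm with two notched supports 18 mm thick and 50 mm wide, 45 mm high, centred at x = -51.5 and +51.5 (under the shaft's two seats). Origin at the centre of its underside, own x along the shaft towards the flange. The shaft's axis lies 45 mm above the bench.
- oil_bottle: Small white plastic oil bottle with a yellow label and a red cap, 40 mm diameter, 100 mm high, standing on the bench to the left. Origin at the centre of its underside. A bystander: do not move it.
- feeler_gauge: Closed feeler gauge, a dark flat steel bar 95 (own x) x 16 x 10 mm with a brass strip on top, lying on the bench in front of the plate. Origin at the centre of its underside. A bystander: do not move it.

How it is judged:
By the outcome, as a careful person would: the job done as asked, in the order asked, and still so for the second after the job is handed in, with the robot touching nothing.
It also fails if it takes over 134 s, if anything falls off the work surface, if the arm or the gripper's body presses on something with over 40 N, if the wrist force passes 120 N, or if a joint passes its speed limit or range.

## Working session

There is one attempt and no reset: what is moved stays moved. The work goes in short steps, Python scripts to look and compute and a shell command to move; the robot and the scene stay as the last step left them, time stands still between calls to the robot, and variables do not carry over. Pictures are saved under pics/ and viewed, at most 14 in all, crops included, and the job is handed in when it is done.

```bash
mkdir -p pics
cat > h.py <<'E'
import numpy as np, cv2
from rig import arm, imaging
def cam(n):
    s=arm.sense(); f=imaging.grab_frame(n); h=f["img"].shape[0]
    F=h/2/np.tan(np.radians(f["vertical_fov"])/2)
    if n=="wrist":
        T=np.eye(4);T[:3,:3]=s["orientation"];T[:3,3]=s["position"];M=T@np.array(f["mount"]);R=M[:3,:3];t=M[:3,3]
    else:
        Rw=cv2.Rodrigues(np.array(f["rvec"],float))[0];R=Rw.T;t=-R@np.array(f["tvec"],float).ravel()
    v,u=np.mgrid[:h,:f["img"].shape[1]]
    d=np.stack([(u-f["cx"])/F,(v-f["cy"])/F,np.ones_like(u)],-1)@R.T
    P=t+d*f["range_z"][...,None]; P[f["range_z"]==0]=np.nan
    return f["img"],P,d,t
def save(n,img,s=1.5): cv2.imwrite("pics/"+n+".png",cv2.resize(img[...,::-1],None,fx=s,fy=s))
E
python3 - <<'E'
from h import *
s=arm.sense();print(s["position"],s["orientation"],s["time_s"])
for n in("top","side"):
    i,P,d,t=cam(n);save(n+"0",i);np.savez(n+"0",i=i,P=P,d=d,t=t);print(t)
E
```

```text
[ 0.17904202 -0.59829107  0.2218317 ] [[ 9.57984356e-01  2.86819919e-01 -5.55586200e-04]
 [ 2.86820434e-01 -9.57983259e-01  1.45425519e-03]
 [-1.15132922e-04 -1.55250720e-03 -9.99998788e-01]] 0.0
[0.37994463 0.04564483 1.37697573]
[0.20447749 0.72951603 0.70845947]
```

View pics/top0.png

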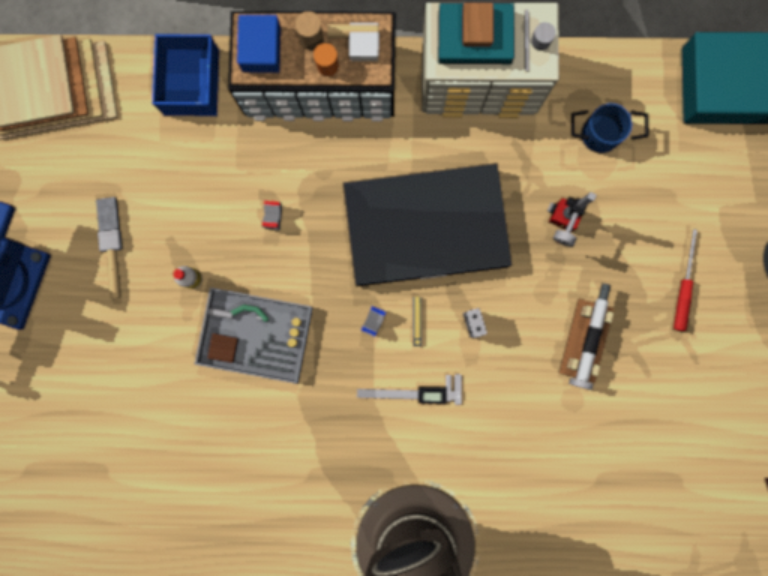

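View pics/side0.png

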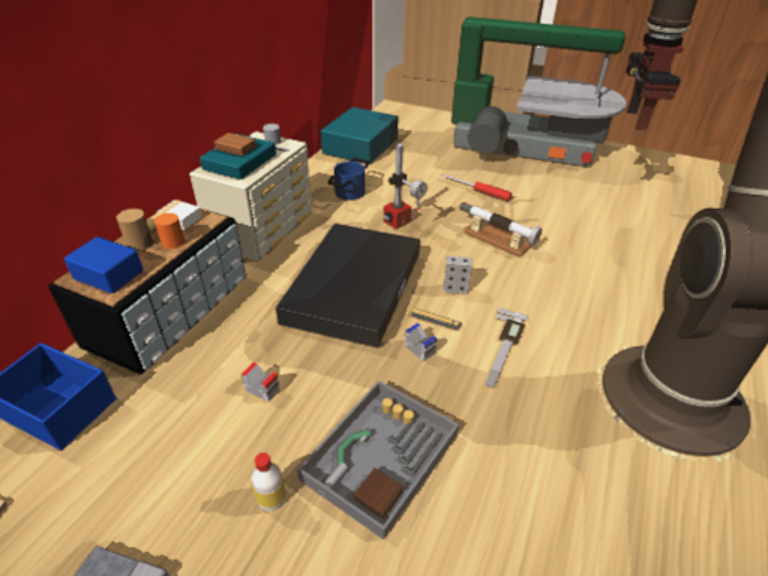

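Top view (1.5× pixels): plate centre is about (427,225), red vee (272,214), blue vee (374,320), feeler (418,320), stop (475,323). The shaft runs from its flange at (583,382) to its stub at (604,288). The dial stand is at (567,215) with the dial towards (566,238), and the oil bottle at (187,276). The side view agrees, and everything is upright.

Run:
```python
from h import *
D=np.load("top0.npz");P=D["P"];i=D["i"]
def reg(n,u,v,r,zlo,zhi):
    u,v=int(u/1.5),int(v/1.5);Q=P[v-r:v+r,u-r:u+r].reshape(-1,3);Q=Q[(Q[:,2]>zlo)&(Q[:,2]<zhi)]
    if len(Q)<4: print(n,len(Q));return
    c,wh,a=cv2.minAreaRect((Q[:,:2]*1000).astype(np.float32))
    print(n,len(Q),"rect",np.round(c,1),np.round(wh,1),round(a,1),"mean",np.round(Q.mean(0)*1000,1),"zmax",Q[:,2].max().round(4))
reg("plate",427,225,70,.045,.055)
reg("red",272,214,18,.03,.045);reg("blue",374,320,18,.03,.045)
reg("feeler",418,320,22,.006,.02);reg("stop",475,323,20,.068,.08)
reg("shaft",593,335,42,.042,.08);reg("dialbase",563,212,22,.04,.05);reg("col",567,215,40,.19,.21);reg("dialarm",567,235,30,.09,.15)
reg("oil",187,276,20,.05,.11)
print("bench z",np.nanmedian(P[280:300,180:220,2]))
```

```text
plate 6529 rect [556.2 -23.4] [306.5 300.2] 8.0 mean [607.5 -16.4  49.2] zmax 0.055
red 136 rect [626.  283.6] [29.9 51.2] 85.7 mean [625.9 283.3  36.9] zmax 0.0444
blue 137 rect [422.3  83.1] [29.1 52.7] 66.2 mean [422.6  83.   36.6] zmax 0.0443
feeler 178 rect [419.8   5.3] [118.6  84.3] 10.0 mean [ 4.242e+02 -3.000e-01  9.600e+00] zmax 0.0161
stop 164 rect [ 421. -108.] [49.4 26.1] 16.4 mean [ 420.3 -107.7   73.9] zmax 0.0796
shaft 726 rect [ 400.1 -329.1] [ 49.6 198.5] 75.3 mean [ 393.1 -325.9   53. ] zmax 0.071
dialbase 141 rect [ 632.4 -284.9] [53.3 45.3] 65.0 mean [ 628.7 -278.4   44.6] zmax 0.0497
col 28 rect [ 631.8 -286.5] [11.7 10.9] 66.9 mean [ 631.9 -286.2  197.8] zmax 0.2033
dialarm 285 rect [ 603.1 -270.4] [37.9 85.8] 70.1 mean [ 599.3 -268.3  126.9] zmax 0.1476
oil 167 rect [501.4 437.1] [35.2 38.1] 80.7 mean [500.1 434.6  74.2] zmax 0.1039
bench z -0.0012712578106643946
```

```bash
cat >> h.py <<'E'
def yaw(): 
    s=arm.sense();R=np.array(s["orientation"]);return np.degrees(np.arctan2(R[1,0],R[0,0])),s
def go(x,y,z,yd):
    """shift in tool axes (cm) to TCP target and turn (deg about tool z) making tool y lie along world angle yd (mod 180)"""
    w,s=yaw();R=np.array(s["orientation"]);d=R.T@(np.array([x,y,z])-s["position"])*100
    ty=w-90; dw=(yd-ty+90)%180-90
    print("shift cm",d.round(2),"turn",round(-dw,1),"(alt",round(-dw-180*np.sign(-dw),1),") t",s["time_s"],"j7",round(s["joint_positions"][6],2),"pos",np.round(s["position"],4),"w",round(s["gripper_width"],4))
E
python3 - <<'E'
from h import *
D=np.load("top0.npz");P=D["P"];i=D["i"].astype(int)
m=((P[...,2]>.042)&(P[...,2]<.056)&(i.max(-1)<70)).astype(np.uint8)
m=cv2.morphologyEx(m,cv2.MORPH_OPEN,np.ones((3,3)))
n,l,st,_=cv2.connectedComponentsWithStats(m);k=1+st[1:,4].argmax();Q=P[l==k]
c,wh,a=cv2.minAreaRect((Q[:,:2]*1000).astype(np.float32));print("plate",c,wh,a,np.median(Q[:,2]))
# shaft: points above 0.045 in window
Q=P[185:262,370:415].reshape(-1,3);Q=Q[(Q[:,2]>.046)&(Q[:,2]<.072)]
xy=Q[:,:2];c=xy.mean(0);_,_,V=np.linalg.svd(xy-c);d=V[0]*(-np.sign(V[0,0]));pr=(xy-c)@d;e=(xy-c)@np.array([-d[1],d[0]])
print("dir",np.degrees(np.arctan2(d[1],d[0])))
for lo in np.arange(pr.min(),pr.max(),.012):
    k=(pr>=lo)&(pr<lo+.012);print(round(lo,3),k.sum(),"z",Q[k,2].max().round(4),"e",((e[k].min()+e[k].max())/2).round(4),np.ptp(e[k]).round(4))
print("c",c,pr.min(),pr.max())
# dial: arm pts
Q=P[120:175,360:410].reshape(-1,3);Q=Q[(Q[:,2]>.125)&(Q[:,2]<.146)]
q=(Q[:,:2]-[.6318,-.2865]);far=q[np.linalg.norm(q,axis=1)>.03];print("dial",far.mean(0),np.degrees(np.arctan2(*far.mean(0)[::-1])),len(far))
# feeler
m=(P[...,2]>.005)&(P[...,2]<.016);Q=P[192:236,268:288][m[192:236,268:288]]
print("feeler",cv2.minAreaRect((Q[:,:2]*1000).astype(np.float32)))
go(.626,.2836,.2,85.7)
E
```

```text
plate (607.289794921875, -18.597152709960938) (197.03207397460938, 296.4110107421875) 7.878209590911865 0.048769790449832096
dir 164.6606110519592
-0.107 28 z 0.0618 e 0.0005 0.017
-0.095 27 z 0.0592 e 0.0002 0.0159
-0.083 32 z 0.0605 e -0.0002 0.0197
-0.071 31 z 0.0568 e 0.0003 0.0203
-0.059 45 z 0.0573 e 0.0007 0.0485
-0.047 34 z 0.0609 e 0.0034 0.0395
-0.035 33 z 0.0602 e 0.0011 0.0203
-0.023 42 z 0.0622 e 0.0009 0.0261
-0.011 40 z 0.0649 e 0.0008 0.0262
0.001 42 z 0.0606 e 0.0003 0.0253
0.013 42 z 0.0624 e 0.0013 0.0269
0.025 34 z 0.0589 e 0.0016 0.0208
0.037 36 z 0.0595 e 0.0024 0.0438
0.049 42 z 0.0571 e 0.0006 0.0467
0.061 35 z 0.0618 e 0.0015 0.0217
0.073 49 z 0.069 e 0.0007 0.039
0.085 36 z 0.071 e 0.0013 0.0403
c [ 0.39276608 -0.32603147] -0.10707891547404458 0.09127164833262089
dial [-0.06022452  0.02752104] 155.44082774747127 92
feeler ((422.570068359375, -1.6942729949951172), (52.974632263183594, 122.38203430175781), 88.63626861572266)
shift cm [ 68.11 -71.67   2.28] turn 21.0 (alt -159.0 ) t 0.1 j7 -0.08 pos [ 0.179  -0.5983  0.2219] w 0.0878
```

```bash
python3 -c "
from h import *
go(.4225,.083,.15,66.2)"
```

```text
shift cm [ 42.86 -58.28   7.27] turn 40.5 (alt -139.5 ) t 0.1 j7 -0.08 pos [ 0.179  -0.5983  0.2219] w 0.0878
```

```bash
python3 -m jog '[0.7,2.9,-3.9,0,0, 0.7,2.9,-3.9,0,0, 0.7,2.9,-3.9,0,0, 0.7,2.9,-3.9,0,0, 0.7,2.9,-3.9,0,0, 0.7,2.9,-3.9,0,0, 0.7,2.9,-3.9,0,0, 0.7,2.9,-3.9,0,0, 0.7,2.9,-3.9,0,0, 0.7,2.9,-3.9,0,0, 0.7,2.9,-3.9,0,0, 0.7,2.9,-3.9,0,0]'
python3 -m jog '[0.7,2.7,-3.8,0,0, 0.7,2.7,-3.8,0,0, 0.7,2.7,-3.8,0,0, 0.7,0,0,0,10, 0.7,0,0,2,10, 0.7,0,0,2,10, 0.7,0,0,2,10, 0.7,0,0,1,0, 0.7,0,0,0,0]'
python3 -c "
from h import *
go(.4225,.083,.15,66.2)
i,P,d,t=cam('wrist');save('w1',i)
import numpy as np
m=(P[...,2]>.03)&(P[...,2]<.05);Q=P[m];print(len(Q),cv2.minAreaRect((Q[:,:2]*1000).astype(np.float32)))"
```

```text
time_s: 1.6
position: [0.3785, -0.0492, 0.2227]
orientation: [[0.958, 0.286, 0.0], [0.286, -0.958, -0.0], [0.0, 0.0, -1.0]]
ft_force: [1.7, -0.0, 0.7]
gripper_width: 0.0618
finger_force: 0.0
time_s: 2.72
position: [0.4229, 0.0818, 0.1523]
orientation: [[0.92, -0.392, -0.001], [-0.392, -0.92, -0.0], [-0.001, 0.001, -1.0]]
ft_force: [0.1, -0.3, 0.7]
gripper_width: 0.061
finger_force: 0.0
shift cm [-0.08 -0.09  0.23] turn 0.7 (alt -179.3 ) t 2.725 j7 -2.43 pos [0.4229 0.0818 0.1523] w 0.061
8977 ((484.40411376953125, 69.69877624511719), (382.99249267578125, 190.2376708984375), 69.84777069091797)
```

View pics/w1.png

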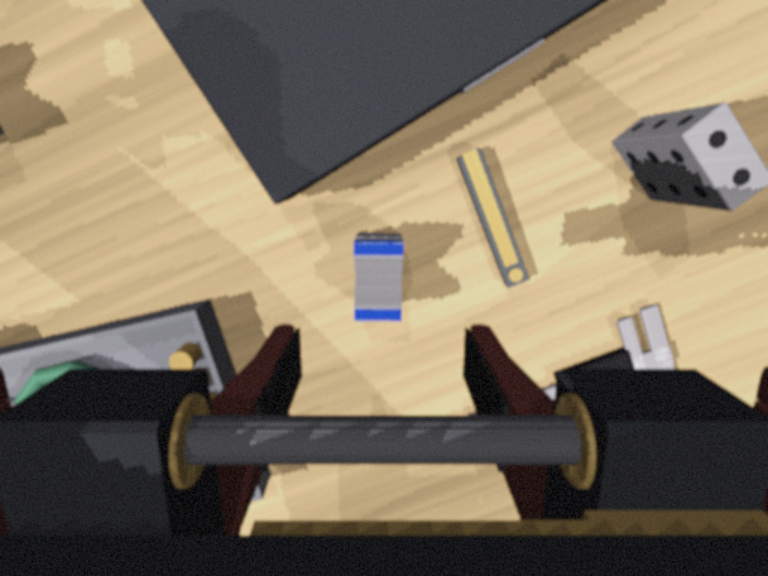

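The wrist view shows the blue vee square to the fingers: it is centred at (379,280) with the finger midline at about 382. The plate corner is at (277,203) and the feeler is well clear. I'll refine with the blue mask.

```bash
cat >> h.py <<'E'
def lands(col,n="wrist"):
    i,P,d,t=cam(n);I=i.astype(int)
    m=(I[...,2]>I[...,0]+50)&(I[...,2]>I[...,1]+40) if col=="blue" else (I[...,0]>I[...,1]+70)&(I[...,0]>I[...,2]+70)
    m&=(P[...,2]>.03)&(P[...,2]<.1);Q=P[m]
    r=cv2.minAreaRect((Q[:,:2]*1000).astype(np.float32));print(col,len(Q),np.round(r[0],1),np.round(r[1],1),round(r[2],1),"z",np.median(Q[:,2]).round(4))
E
python3 -c "
from h import *
lands('blue');go(.4225,.083,.006,66.2)"
```

```text
blue 556 [423.5  85. ] [28.4 49.7] 66.2 z 0.0407
shift cm [-0.15 -0.05 14.71] turn 0.6 (alt -179.4 ) t 2.825 j7 -2.44 pos [0.4236 0.082  0.1531] w 0.0617
```

```bash
python3 -m jog '[0.7,-0.1,-0.2,3,0.5, 0.7,0,0,4,0, 0.7,0,0,4,0, 0.7,0,0,2.4,0, 0.7,0,0,1.3,0, 0.3,0,0,0,0, 0.2,0,0,0,0, 0.2,0,0,0,0, 0.2,0,0,0,0]' 40
python3 -c "
from h import *
go(.5509,.0255,.15,97.9)"
```

```text
time_s: 3.95
position: [0.4238, 0.0841, 0.0064]
orientation: [[0.915, -0.404, 0.002], [-0.404, -0.915, 0.0], [0.001, -0.001, -1.0]]
ft_force: [-0.2, -0.7, 6.1]
gripper_width: 0.0295
finger_force: 40.0
shift cm [ 14.01   0.21 -14.34] turn -31.7 (alt 148.3 ) t 3.95 j7 -2.69 pos [0.4238 0.0841 0.0064] w 0.0295
```

```bash
python3 -m jog '[0.2,0,0,-2,0, 0.2,0,0,-4,0, 0.2,0,0,-4,0, 0.2,2.5,0,0,0, 0.2,3.8,0.1,0,0, 0.2,3.8,0.1,0,0, 0.2,3.2,0,0,0, 0.2,0.7,0,0,-10, 0.2,0,0,0,-10, 0.2,0,0,0,-10, 0.2,0,0,0,-1.7, 0.2,0,0,0,0]'
python3 -c "
from h import *
go(.5509,.0255,.058,97.9)
i,P,d,t=cam('wrist');save('w2',i)"
```

```text
time_s: 5.45
position: [0.5501, 0.0254, 0.1054]
orientation: [[0.991, 0.134, -0.001], [0.134, -0.991, 0.0], [-0.001, -0.0, -1.0]]
ft_force: [-0.8, 0.2, -4.0]
gripper_width: 0.03
finger_force: 40.0
shift cm [0.09 0.   4.74] turn -0.2 (alt 179.8 ) t 5.45 j7 -1.91 pos [0.5501 0.0254 0.1054] w 0.03
```

View pics/w2.png

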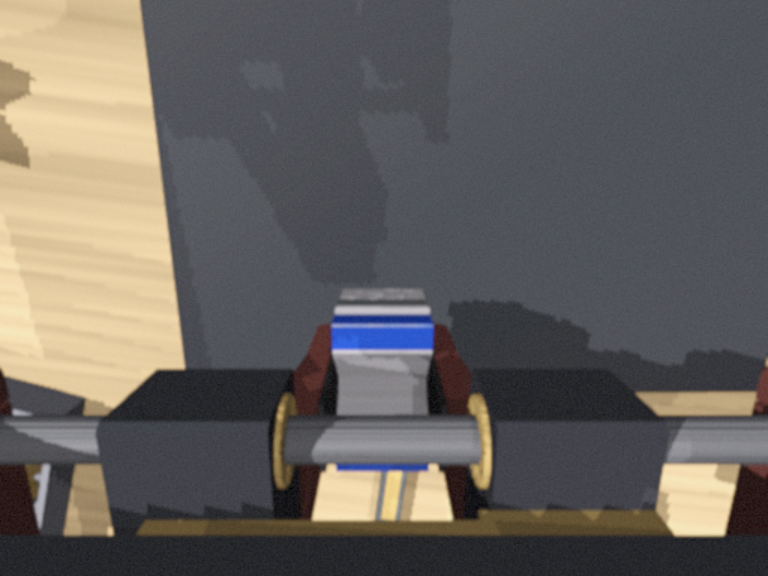

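Blue vee is firmly gripped at (382,385) above the plate. The plate's left edge, (140,0)-(185,365), looks a little slanted, so I'll measure its direction by rays.

Run:
```python
from h import *
i,P,d,t=cam("wrist")
g=i.astype(int)
def ray(u,v,z): 
    k=(z-t[2])/d[v,u,2];return (t+d[v,u]*k)[:2]
pts=[]
for v in range(5,240,5):
    u=np.argmax(g[v,:200].max(-1)<110); pts.append(ray(u,v,.05))
pts=np.array(pts);c=np.median(pts,0);vx,vy,x0,y0=cv2.fitLine(pts.astype(np.float32),cv2.DIST_HUBER,0,.001,.01).ravel()
print("left edge yaw",np.degrees(np.arctan2(vy,vx)),x0,y0)
n=np.array([-.1374,.9905]);print("dist from assumed centre",((np.array([x0,y0])-[.6075,-.0186])@n))
D=np.load("top0.npz");P=D["P"];i=D["i"].astype(int);d=D["d"];t=D["t"]
# edges from top image, ray to z=.05
m=(i.max(-1)<75)
L=[];R=[];B=[];F=[]
for v in range(132,180,2):
    us=np.where(m[v,220:345])[0]+220;L.append(ray(us.min(),v,.05));R.append(ray(us.max(),v,.05))
for u in range(245,325,3):
    vs=np.where(m[100:195,u])[0]+100;B.append(ray(u,vs.min(),.05));F.append(ray(u,vs.max(),.05))
for n,e in zip("LRBF",(L,R,B,F)):
    vx,vy,x0,y0=cv2.fitLine(np.array(e,np.float32),cv2.DIST_HUBER,0,.001,.01).ravel();print(n,np.degrees(np.arctan2(vy,vx)),x0,y0)
```

```text
left edge yaw 7.941726 0.5963429 0.13357285
dist from assumed centre 0.15226018722717763
L 7.734867 0.5881436 0.12718461
R 7.7836747 0.6097551 -0.16587637
B -81.89621 0.7041179 -0.015963374
F -82.14011 0.506217 -0.022601075
```

```bash
python3 -m jog '[0.2,0.1,0,2,0, 0.2,0,0,1.5,0, 0.2,0,0,0.9,0, 0.2,0,0,0.2,0, 0.2,0,0,0.1,0, 0.2,0,0,0,0, 0.2,0,0,0,0]'
```

```text
time_s: 6.42
position: [0.5517, 0.0257, 0.059]
orientation: [[0.991, 0.137, 0.001], [0.137, -0.991, -0.0], [0.001, 0.0, -1.0]]
ft_force: [0.2, -0.8, -4.7]
gripper_width: 0.0295
finger_force: 40.0
```

```bash
python3 -m jog '[0.2,0,0,0.1,0, 0.2,0,0,0.1,0, 0.2,0,0,0,0]'
python3 -m jog '[0.2,0,0,0.1,0, 0.2,0,0,0,0]'
```

```text
time_s: 6.8
position: [0.5514, 0.0257, 0.0566]
orientation: [[0.991, 0.137, -0.0], [0.137, -0.991, -0.0], [-0.0, 0.0, -1.0]]
ft_force: [0.6, -0.2, -4.3]
gripper_width: 0.0297
finger_force: 40.0
time_s: 7.05
position: [0.5514, 0.0257, 0.0565]
orientation: [[0.991, 0.137, 0.0], [0.137, -0.991, -0.001], [0.0, 0.001, -1.0]]
ft_force: [-4.7, -0.5, 5.5]
gripper_width: 0.0302
finger_force: 40.0
```

```bash
python3 -m jog '[0.55,0,0,0,0, 0.55,0,0,0,0, 0.6,0,0,-3,0, 0.7,0,0,-4,0, 0.7,0,0,-4,0, 0.7,0,0,0,0]'
python3 -c "
from h import *
lands('blue')
go(.6265,.2845,.12,85.7)"
```

```text
time_s: 7.8
position: [0.5535, 0.0262, 0.1687]
orientation: [[0.991, 0.137, 0.006], [0.137, -0.991, 0.0], [0.006, 0.001, -1.0]]
ft_force: [0.1, 0.5, 0.1]
gripper_width: 0.0612
finger_force: 0.0
blue 817 [542.   24.6] [68.1 36.6] 8.0 z 0.0905
shift cm [ 10.87 -24.62   4.7 ] turn 12.1 (alt -167.9 ) t 7.85 j7 -1.85 pos [0.5523 0.0258 0.1668] w 0.0616
```

```bash
python3 -m jog '[0.7,1.8,-4.1,0,0, 0.7,1.8,-4.1,0,0, 0.7,1.8,-4.1,0,0, 0.7,1.8,-4.1,0,0, 0.7,1.8,-4.1,0,0, 0.7,1.9,-4.1,0,6, 0.7,0,0,2,6, 0.7,0,0,0,0, 0.7,0,0,0,0]'
python3 -c "
from h import *
lands('red')
go(.6265,.2845,.0055,85.7)"
```

```text
time_s: 8.98
position: [0.6257, 0.2835, 0.1451]
orientation: [[0.998, -0.071, -0.001], [-0.071, -0.998, -0.001], [-0.001, 0.001, -1.0]]
ft_force: [-0.2, 0.0, 0.5]
gripper_width: 0.0616
finger_force: 0.0
red 585 [627.1 285.8] [29.3 50.3] 85.4 z 0.0407
shift cm [ 0.04 -0.1  14.03] turn 0.2 (alt -179.8 ) t 9.025 j7 -2.43 pos [0.626  0.2835 0.1458] w 0.0617
```

```bash
python3 -m jog '[0.7,0.1,-0.2,3,0.4, 0.7,0,0,4,0, 0.7,0,0,4,0, 0.7,0,0,2,0, 0.7,0,0,0.9,0, 0.3,0,0,0,0, 0.2,0,0,0,0, 0.2,0,0,0,0, 0.2,0,0,0,0]' 40
python3 -m jog '[0.2,0,0,-2,0, 0.2,0,0,-4,0, 0.2,0,0,-4,0, 0.2,0,0,-3,0, 0.2,0,0,0,0]' 
python3 -c "
from h import *
go(.5651,-.0765,.12,97.9)"
```

```text
time_s: 10.15
position: [0.6274, 0.2863, 0.0076]
orientation: [[0.997, -0.079, 0.001], [-0.079, -0.997, 0.0], [0.001, -0.0, -1.0]]
ft_force: [-0.2, -0.8, 4.9]
gripper_width: 0.0298
finger_force: 40.0
time_s: 10.78
position: [0.6281, 0.2873, 0.1401]
orientation: [[0.997, -0.079, 0.005], [-0.079, -0.997, 0.002], [0.004, -0.003, -1.0]]
ft_force: [-0.7, 1.2, -3.6]
gripper_width: 0.0298
finger_force: 40.0
shift cm [-3.41 36.77  1.89] turn -12.4 (alt 167.6 ) t 10.775 j7 -2.44 pos [0.6281 0.2873 0.1401] w 0.0298
```

```bash
python3 -m jog '[0.2,-0.2,2.5,0,0, 0.2,-0.4,4.3,0,0, 0.2,-0.4,4.3,0,0, 0.2,-0.4,4.3,0,0, 0.2,-0.4,4.3,0,0, 0.2,-0.4,4.3,0,0, 0.2,-0.4,4.3,0,0, 0.2,-0.4,4.3,0,0, 0.2,-0.4,4.1,0,-6, 0.2,0,0,2,-6.2, 0.2,0,0,2,0, 0.2,0,0,0,0]' 
python3 -c "
from h import *
go(.5651,-.0765,.0575,97.9)"
```

```text
time_s: 12.28
position: [0.5621, -0.0761, 0.0942]
orientation: [[0.991, 0.132, -0.005], [0.132, -0.991, 0.001], [-0.004, -0.002, -1.0]]
ft_force: [-1.1, 0.0, -2.9]
gripper_width: 0.0295
finger_force: 40.0
shift cm [0.31 0.09 3.67] turn -0.3 (alt 179.7 ) t 12.275 j7 -1.73 pos [ 0.5621 -0.0761  0.0942] w 0.0295
```

```bash
python3 -m jog '[0.2,0.3,0.05,1.5,-0.3, 0.2,0,0,1.1,0, 0.2,0,0,0.6,0, 0.2,0,0,0.2,0, 0.2,0,0,0,0, 0.2,0,0,0,0]'
python3 -c "
from h import *
go(.5656,-.0763,.057,97.9)"
```

```text
time_s: 13.02
position: [0.5673, -0.077, 0.0631]
orientation: [[0.99, 0.138, 0.001], [0.138, -0.99, -0.0], [0.001, 0.0, -1.0]]
ft_force: [-0.6, -0.1, -4.4]
gripper_width: 0.0298
finger_force: 40.0
shift cm [-0.16 -0.09  0.6 ] turn 0.1 (alt -179.9 ) t 13.025 j7 -1.76 pos [ 0.5673 -0.077   0.0631] w 0.0298
```

```bash
python3 -m jog '[0.2,-0.15,-0.05,0.3,0, 0.2,0,0,0.15,0, 0.2,0,0,0.1,0, 0.2,0,0,0,0, 0.2,0,0,0,0]'
python3 -c "
from h import *
go(.5656,-.0763,.057,97.9)"
```

```text
time_s: 13.65
position: [0.5653, -0.0768, 0.0575]
orientation: [[0.99, 0.138, -0.0], [0.138, -0.99, -0.0], [-0.0, 0.0, -1.0]]
ft_force: [-4.6, -0.4, 6.0]
gripper_width: 0.0298
finger_force: 40.0
shift cm [ 0.04 -0.04  0.05] turn 0.1 (alt -179.9 ) t 13.65 j7 -1.76 pos [ 0.5653 -0.0768  0.0575] w 0.0298
```

```bash
python3 -m jog '[0.55,0,0,0,0, 0.55,0,0,0,0, 0.6,0,0,-3,0, 0.7,0,0,-4,0, 0.7,0,0,-4,0, 0.7,0,0,-2,0, 0.7,0,0,0,0]'
python3 -c "
from h import *
go(.3911,-.3264,.15,74.7)"
```

```text
time_s: 14.52
position: [0.5666, -0.0767, 0.1886]
orientation: [[0.99, 0.138, 0.003], [0.138, -0.99, -0.001], [0.003, 0.001, -1.0]]
ft_force: [-0.9, -1.2, -0.9]
gripper_width: 0.0615
finger_force: 0.0
shift cm [-20.85  22.3    3.81] turn 23.3 (alt -156.7 ) t 14.525 j7 -1.65 pos [ 0.5666 -0.0767  0.1886] w 0.0615
```

```bash
python3 -m jog '[0.7,-3.5,3.7,0,0, 0.7,-3.5,3.7,0,0, 0.7,-3.5,3.7,0,0, 0.7,-3.5,3.7,0,0, 0.7,-3.5,3.7,0,0, 0.7,-3.4,3.8,0,0, 0.7,0,0,0,-10.4, 0.7,0,0,0,-10.4, 0.7,0,0,0,-10.4, 0.7,0,0,0,-10.4, 0.7,0,0,0,-10.4, 0.7,0,0,0,-10.4]'
python3 -m jog '[0.7,0,0,0,-10.4, 0.7,0,0,0,-10.4, 0.7,0,0,0,-10.4, 0.7,0,0,0,-10.4, 0.7,0,0,0,-10.4, 0.7,0,0,0,-10.4, 0.7,0,0,0,-10.4, 0.7,0,0,0,-10.4, 0.7,0,0,0,-10.4, 0.7,0,0,0,0, 0.7,0,0,0,0]'
python3 -c "
from h import *
go(.3911,-.3264,.15,74.7)
i,P,d,t=cam('wrist');save('w3',i);np.savez('w3',i=i,P=P)
i,P,d,t=cam('top');save('top1',i[80:230,150:420],3);np.savez('top1',i=i,P=P)
I=i.astype(int)
for n,m in(('b',(I[...,2]>I[...,0]+40)),('r',(I[...,0]>I[...,1]+60)&(I[...,0]>I[...,2]+60))):
    m=m&(P[...,2]>.078)&(P[...,2]<.1)&(abs(P[...,1])<.13);Q=P[m];print(n,len(Q),cv2.minAreaRect((Q[:,:2]*1000).astype(np.float32)))
m=(P[...,2]>.075)&(P[...,2]<.1)&(abs(P[...,1])<.15)&(abs(P[...,0]-.56)<.06)
for k in (1,-1):
  Q=P[m&(k*(P[...,1]+.0255)>0)];print(len(Q),cv2.minAreaRect((Q[:,:2]*1000).astype(np.float32)))
"
```

```text
time_s: 16.02
position: [0.3889, -0.3262, 0.1857]
orientation: [[0.33, 0.944, -0.001], [0.944, -0.33, 0.001], [0.001, -0.001, -1.0]]
ft_force: [0.7, 0.7, -0.3]
gripper_width: 0.0611
finger_force: 0.0
time_s: 17.4
position: [0.3892, -0.3263, 0.1865]
orientation: [[-0.96, 0.28, -0.0], [0.28, 0.96, 0.001], [0.0, 0.001, -1.0]]
ft_force: [0.7, -0.2, 0.0]
gripper_width: 0.0615
finger_force: 0.0
shift cm [-0.19  0.04  3.65] turn -1.0 (alt 179.0 ) t 17.4 j7 1.38 pos [ 0.3892 -0.3263  0.1865] w 0.0615
b 76 ((549.44580078125, 23.296659469604492), (51.60102462768555, 28.495925903320312), 8.20976448059082)
r 73 ((563.5438842773438, -78.39625549316406), (50.332611083984375, 29.136629104614258), 8.34815502166748)
187 ((549.2005615234375, 23.906572341918945), (51.91227340698242, 29.773277282714844), 8.209763526916504)
192 ((563.9552001953125, -78.14073181152344), (52.00930404663086, 30.01982879638672), 8.235790252685547)
```

View pics/w3.png

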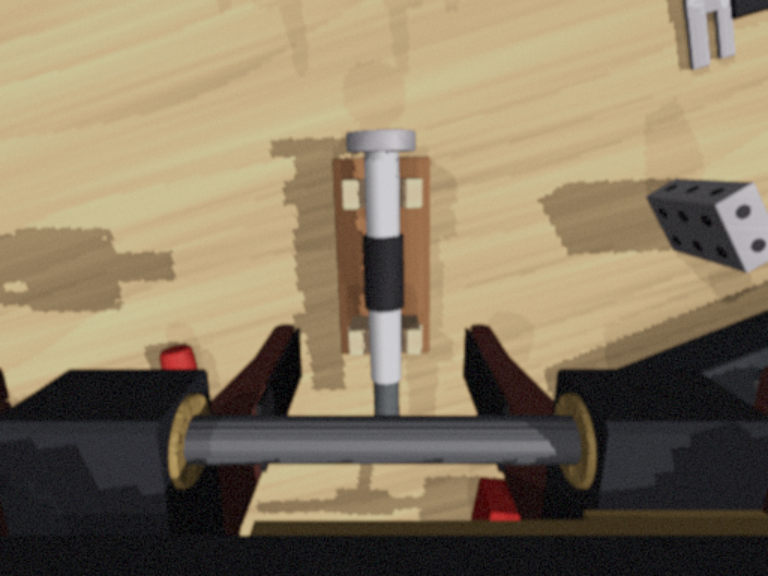

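View pics/top1.png

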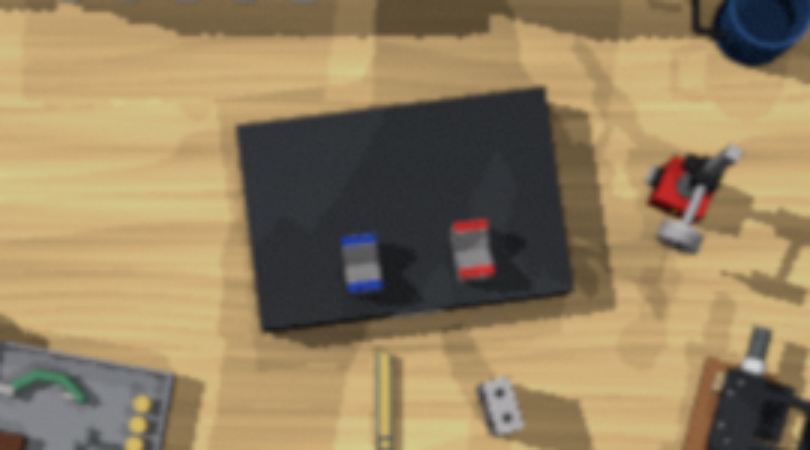

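Wrist view: the shaft runs straight up the image, flange at (380,140), black part from about (384,237) to (384,308). Top view: blue vee (362,262) and red vee (472,248) are both aligned with the plate, on its front half.

Run:
```python
from h import *
D=np.load("w3.npz");i=D["i"].astype(int);P=D["P"]
w=(slice(60,260),slice(215,300))
I=i[w];Q=P[w]
b=(I.max(-1)<60)&(Q[...,2]>.045)&(Q[...,2]<.07)
q=Q[b];r=cv2.minAreaRect((q[:,:2]*1000).astype(np.float32));print("black",len(q),r,q[:,2].max())
s=(Q[...,2]>.046)&(Q[...,2]<.07)&(I.min(-1)>90);q=Q[s][:,:2]
d=np.array([np.cos(np.radians(164.7)),np.sin(np.radians(164.7))]);c=np.array(r[0])/1000
for q in(Q[b][:,:2],):
    print((q-c)@d*1000@np.ones(len(q))/len(q))
fl=Q[(Q[...,2]>.058)&(Q[...,2]<.075)&(I.min(-1)>60)][:,:2];p=(fl-c)@d;p=p[abs(p)>.06];print("flange range",np.percentile(p,[1,50,99])*1000,len(p))
```

```text
black 1194 ((420.9673156738281, -332.79925537109375), (25.771764755249023, 109.2753677368164), 75.77254486083984) 0.060732517687935916
30.555887168435046
flange range [107.17554476 113.0348456  118.87540701] 555
```

```bash
python3 -m jog '[0.7,-0.35,0.2,3,-1.5, 0.7,0,0,4,0, 0.7,0,0,4,0, 0.7,0,0,3,0, 0.7,0,0,2,0, 0.7,0,0,0,0]' 55
python3 -c "
from h import *
go(.3930,-.3252,.026,75.2)"
python3 -m jog '[0.4,0,0,0,0, 0.2,0,0,0,0, 0.2,0,0,0,0, 0.2,0,0,0,0, 0.2,0,0,0,0]' 55
python3 -c "
from h import *
go(.3930,-.3252,.026,75.2)"
```

```text
time_s: 18.25
position: [0.3929, -0.3251, 0.0264]
orientation: [[-0.968, 0.251, -0.001], [0.251, 0.968, 0.001], [0.002, 0.001, -1.0]]
ft_force: [-0.2, 0.1, 0.6]
gripper_width: 0.0616
finger_force: 0.0
shift cm [-0.01 -0.01  0.04] turn 0.2 (alt -179.8 ) t 18.25 j7 1.2 pos [ 0.3929 -0.3251  0.0264] w 0.0616
time_s: 18.88
position: [0.3932, -0.3263, 0.0276]
orientation: [[-0.968, 0.252, 0.0], [0.252, 0.968, -0.001], [-0.0, -0.001, -1.0]]
ft_force: [-1.8, -2.4, 4.5]
gripper_width: 0.0267
finger_force: 55.0
shift cm [0.05 0.1  0.16] turn 0.2 (alt -179.8 ) t 18.875 j7 1.2 pos [ 0.3932 -0.3263  0.0276] w 0.0267
```

```bash
python3 -m jog '[0.2,0,0,-1,0, 0.2,0,0,-2,0, 0.2,0,0,-4,0, 0.2,0,0,-4,0, 0.2,0,0,-3,0, 0.2,0,0,0,0]'
python3 -c "
from h import *
go(.5584,-.0256,.16,7.9)
i,P,d,t=cam('wrist');save('w4',i)
i,P,d,t=cam('side');save('s4',i[90:240,180:420],3)"
```

```text
time_s: 19.62
position: [0.3943, -0.3257, 0.1694]
orientation: [[-0.968, 0.251, 0.003], [0.251, 0.968, -0.003], [-0.003, -0.002, -1.0]]
ft_force: [0.8, 0.2, -6.6]
gripper_width: 0.0268
finger_force: 55.0
shift cm [-8.36 33.17  0.91] turn 67.6 (alt -112.4 ) t 19.625 j7 1.38 pos [ 0.3943 -0.3257  0.1694] w 0.0268
```

View pics/s4.png

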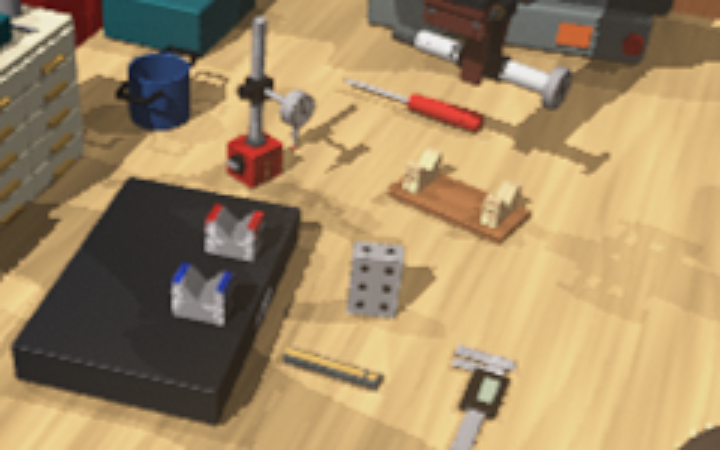

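```bash
python3 -m jog '[0.2,0,0,-0.5,5, 0.2,0,0,-0.5,9.8, 0.2,0,0,0,9.8, 0.2,0,0,0,9.8, 0.2,0,0,0,9.8, 0.2,0,0,0,9.8, 0.2,0,0,0,8.6, 0.2,0,0,0,5, 0.2,0,0,0,0, 0.2,0,0,0,0]'
python3 -c "
from h import *
go(.5584,-.0256,.16,7.9)"
```

```text
time_s: 20.98
position: [0.3928, -0.3251, 0.1763]
orientation: [[-0.139, 0.99, -0.001], [0.99, 0.139, 0.001], [0.001, -0.001, -1.0]]
ft_force: [-0.7, 0.2, -6.9]
gripper_width: 0.0269
finger_force: 55.0
shift cm [27.35 20.57  1.64] turn 0.1 (alt -179.9 ) t 20.975 j7 0.38 pos [ 0.3928 -0.3251  0.1763] w 0.0269
```

```bash
python3 -m jog '[0.2,2,1.5,0,0, 0.2,3.2,2.4,0,0, 0.2,3.2,2.4,0,0, 0.2,3.2,2.4,0,0, 0.2,3.2,2.4,0,0, 0.2,3.2,2.4,0,0, 0.2,3.2,2.4,0,0, 0.2,3.2,2.4,0,0, 0.2,2.5,1.9,0,0, 0.2,0.4,0.3,0,0, 0.2,0,0,0,0, 0.2,0,0,0,0]'
python3 - <<'E'
from h import *
go(.5584,-.0256,.071,7.9)
i,P,d,t=cam('wrist');np.savez('w5',i=i,P=P);save('w5',i,1.5)
m=(P[...,2]>.17)&(P[...,2]<.23)&(i.min(-1)>60);m[240:]=0;Q=P[m];e=np.array([-.1374,.9905]);s=(Q[:,:2]-[.5584,-.0256])@e
for lo in np.arange(-.12,.12,.01):
    k=(s>=lo)&(s<lo+.01)
    if k.sum()>5: print(round(lo,2),k.sum(),np.percentile(Q[k,2],98).round(4),np.round(Q[k,:2].mean(0),4))
k=s[(s>.06)];print(np.percentile(k,[1,99]) if len(k) else 0)
E
```

```text
time_s: 22.48
position: [0.5585, -0.0286, 0.1767]
orientation: [[-0.136, 0.991, -0.001], [0.991, 0.136, -0.001], [-0.001, -0.001, -1.0]]
ft_force: [-0.1, -0.5, -7.3]
gripper_width: 0.027
finger_force: 55.0
shift cm [ 0.3   0.05 10.57] turn -0.1 (alt 179.9 ) t 22.475 j7 -0.3 pos [ 0.5585 -0.0286  0.1767] w 0.027
-0.0 22 0.2069 [ 0.5735 -0.0152]
0.02 569 0.2063 [0.5561 0.0013]
0.03 966 0.206 [0.5549 0.0093]
0.04 1032 0.206 [0.5534 0.0192]
0.05 1069 0.2057 [0.5522 0.0291]
0.06 1144 0.2058 [0.551 0.039]
0.07 1743 0.2159 [0.5497 0.05  ]
0.08 2559 0.2163 [0.5483 0.0585]
[0.06046871 0.08912337]
```

View pics/w5.png

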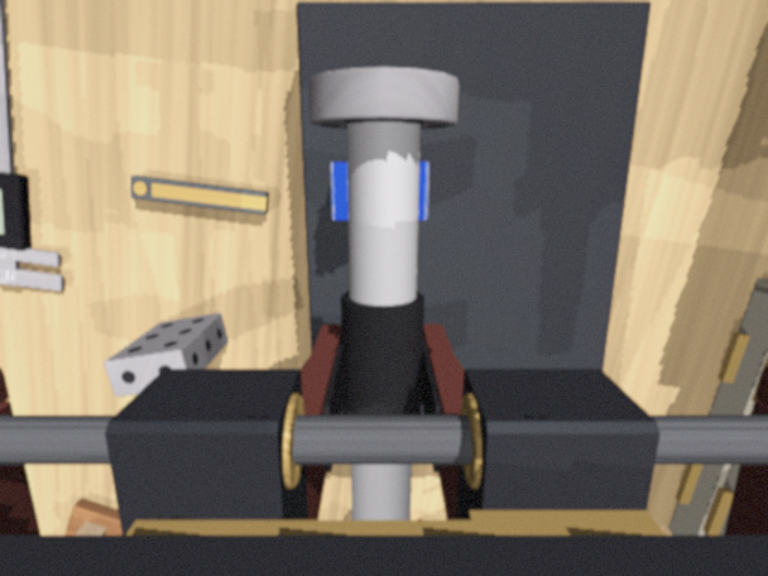

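The shaft is level and held, the blue vee shows at (380,190) directly under the seat, and the flange at (385,97) points left. I'll check its offset along the axis.

Run:
```python
from h import *
D=np.load('w5.npz');P=D['P'];i=D['i'].astype(int)
e=np.array([-.1374,.9905]);s=((P[...,:2]-[.5585,-.0286])@e)*1000
for u in (248,256,264): 
    z=P[:,u,2];v=[k for k in range(30,270) if .19<z[k]<.23]
    b=i[:,u].max(-1)
    e1=[s[k,u] for k in v if z[k]>.211];dark=[s[k,u] for k in v if b[k]<60]
    print(u,"flange",min(e1),max(e1),"black front",max(dark))
```

```text
248 flange 80.38506939764378 92.14304922594195 black front 27.384244534013966
256 flange 80.33119363816881 92.02272468017821 black front 27.096846700456403
264 flange 80.56727288160886 92.07787749897886 black front 27.268454331816695
```

Run:
```python
from h import *
D=np.load('w5.npz');P=D['P'];i=D['i'].astype(int)
e=np.array([-.1374,.9905]);s=((P[...,:2]-[.5585,-.0286])@e)*1000;l=((P[...,:2]-[.5585,-.0286])@[.9905,.1374])*1000
m=(i[...,2]>i[...,0]+50)&(P[...,2]>.08)&(P[...,2]<.1)
print(m.sum(),"s",np.percentile(s[m],[1,50,99]),"l",np.percentile(l[m],[1,99]))
```

```text
621 s [40.05965049 55.03767788 69.00058526] l [-25.50345684  24.94178866]
```

```bash
python3 -m jog '[0.2,0.1,0,2,0, 0.2,0,0,3,0, 0.2,0,0,2.5,0, 0.2,0,0,1.5,0, 0.2,0,0,0.7,0, 0.2,0,0,0,0, 0.2,0,0,0,0]'
python3 -m jog '[0.2,0,0,0.3,0, 0.2,0,0,0.1,0, 0.2,0,0,0,0]'
```

```text
time_s: 23.4
position: [0.5595, -0.026, 0.0809]
orientation: [[-0.137, 0.991, 0.001], [0.991, 0.137, -0.0], [-0.0, 0.001, -1.0]]
ft_force: [-0.7, 0.0, -6.6]
gripper_width: 0.027
finger_force: 55.0
time_s: 23.78
position: [0.5588, -0.0261, 0.0762]
orientation: [[-0.137, 0.991, 0.0], [0.991, 0.137, -0.0], [-0.0, -0.0, -1.0]]
ft_force: [0.7, -0.2, -6.9]
gripper_width: 0.0271
finger_force: 55.0
```

```bash
python3 -m jog '[0.2,-0.15,-0.05,0.2,0, 0.2,0,0,0.1,0, 0.2,0,0,0,0, 0.2,0,0,0,0]'
python3 -m jog '[0.2,0,0,0.1,0, 0.2,0,0,0,0]';python3 -m jog '[0.2,0,0,0.1,0, 0.2,0,0,0,0]'
```

```text
time_s: 24.28
position: [0.5585, -0.0278, 0.0736]
orientation: [[-0.137, 0.991, 0.0], [0.991, 0.137, -0.001], [-0.001, -0.0, -1.0]]
ft_force: [-4.4, -1.4, 5.4]
gripper_width: 0.0272
finger_force: 55.0
time_s: 24.52
position: [0.5585, -0.0278, 0.0735]
orientation: [[-0.137, 0.991, 0.0], [0.991, 0.137, -0.001], [-0.001, -0.0, -1.0]]
ft_force: [-9.1, -1.8, 14.6]
gripper_width: 0.0269
finger_force: 55.0
time_s: 24.78
position: [0.5586, -0.0278, 0.0734]
orientation: [[-0.137, 0.991, 0.001], [0.991, 0.137, -0.002], [-0.002, 0.0, -1.0]]
ft_force: [-12.1, -3.5, 24.1]
gripper_width: 0.027
finger_force: 55.0
```

```bash
python3 -m jog '[0.2,0,-0.1,0,0, 0.2,0,0,0,0]';python3 -m jog '[0.2,0,-0.1,0,0, 0.2,0,0,0,0]'
```

```text
time_s: 25.02
position: [0.5585, -0.0278, 0.0734]
orientation: [[-0.137, 0.991, 0.002], [0.991, 0.137, -0.001], [-0.002, 0.002, -1.0]]
ft_force: [-8.3, -2.4, 20.3]
gripper_width: 0.0271
finger_force: 55.0
time_s: 25.28
position: [0.5576, -0.0278, 0.0726]
orientation: [[-0.137, 0.991, 0.002], [0.991, 0.137, -0.001], [-0.001, 0.002, -1.0]]
ft_force: [-4.3, -2.2, 11.8]
gripper_width: 0.0269
finger_force: 55.0
```

```bash
python3 -m jog '[0.2,0,-0.05,0,0, 0.2,0,0,0,0]';python3 -m jog '[0.2,0,-0.05,0,0, 0.2,0,0,0,0]'
```

```text
time_s: 25.52
position: [0.5574, -0.0278, 0.0725]
orientation: [[-0.137, 0.991, 0.003], [0.991, 0.137, -0.0], [-0.001, 0.003, -1.0]]
ft_force: [-3.1, -1.4, 9.1]
gripper_width: 0.0271
finger_force: 55.0
time_s: 25.78
position: [0.5574, -0.0278, 0.0724]
orientation: [[-0.137, 0.991, 0.004], [0.991, 0.137, -0.0], [-0.001, 0.004, -1.0]]
ft_force: [-1.2, -1.8, 7.2]
gripper_width: 0.0272
finger_force: 55.0
```

```bash
python3 -m jog '[0.35,0,0,0,0, 0.4,0,0,0,0, 0.5,0,0,0,0, 0.55,0,0,0,0, 0.55,0,0,-2,0, 0.7,0,0,-4,0, 0.7,0,0,-4,0, 0.7,0,0,-3,0, 0.7,0,0,0,0]'
python3 - <<'E'
from h import *
go(.423,-.106,.2,16.4)
i,P,d,t=cam('wrist');np.savez('w6',i=i,P=P);save('w6',i,1.5)
e=np.array([-.1374,.9905]);n=np.array([.9905,.1374]);s=((P[...,:2]-[.5584,-.0256])@e)*1000;l=((P[...,:2]-[.5584,-.0256])@n)*1000
for u in (248,256,264):
    z=P[:,u,2];v=[k for k in range(10,270) if .09<z[k]<.13]
    e1=[s[k,u] for k in v if z[k]>.106];dark=[s[k,u] for k in v if i[k,u].max()<60]
    print(u,"flange",min(e1),max(e1),"black front",max(dark or [0]))
m=(i[...,2].astype(int)>i[...,0].astype(int)+50)&(P[...,2]>.08)&(P[...,2]<.1);print("blue s",np.percentile(s[m],[1,99]),"l",np.percentile(l[m],[1,99]))
m=(P[...,2]>.099)&(P[...,2]<.103)&(s>30)&(s<75);print("shaft top",m.sum(),l[m].mean(),P[m][:,2].mean())
E
```

```text
time_s: 26.9
position: [0.557, -0.0275, 0.2046]
orientation: [[-0.137, 0.991, 0.005], [0.991, 0.137, -0.001], [-0.001, 0.005, -1.0]]
ft_force: [0.5, -0.6, -0.9]
gripper_width: 0.0618
finger_force: 0.0
shift cm [ -5.94 -14.35   0.4 ] turn -8.5 (alt 171.5 ) t 26.9 j7 -0.27 pos [ 0.557  -0.0275  0.2046] w 0.0618
248 flange 78.73660865952151 90.04237145899667 black front 24.084341852332955
256 flange 78.74738474807675 90.00047362703255 black front 12.805669031044937
264 flange 78.05394561602766 90.16034100177976 black front 23.86744572887926
blue s [36.61474093 66.20202557] l [-25.80979082  24.5724026 ]
shaft top 727 -0.6186538647758543 0.10039247591666332
```

View pics/w6.png

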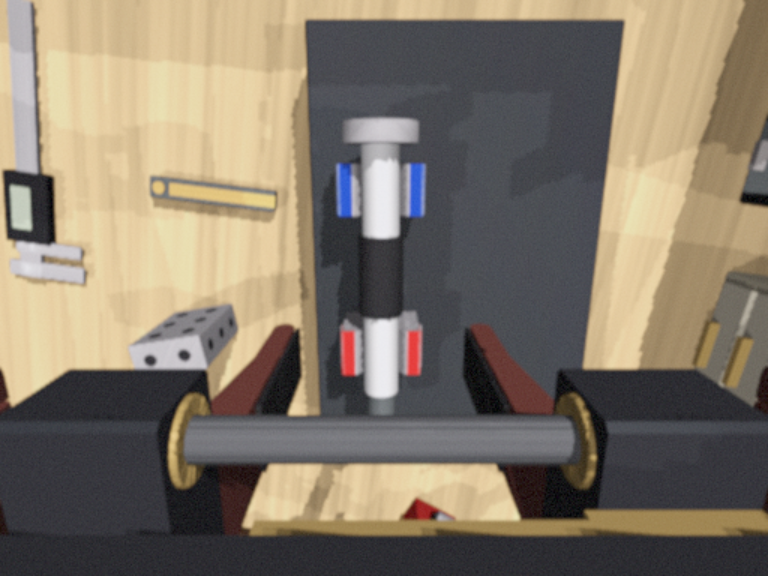

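The shaft lies centred in both vees: seats over blue (380,190) and red (381,350), flange face at s = 90.0 mm, blue vee middle at 51.4 mm. Next is the stop.

```bash
python3 -m jog '[0.8,-1.2,-2.5,0,0, 0.8,-1.5,-3.6,0,0, 0.8,-1.5,-3.7,0,0, 0.8,-1.2,-3.2,0,0, 0.8,-0.5,-1.3,0,-4, 0.8,0,0,0,-4.5, 0.8,0,0,0,0, 0.8,0,0,0,0, 0.8,0,0,0,0]'
python3 - <<'E'
from h import *
i,P,d,t=cam('wrist')
m=(P[...,2]>.069)&(P[...,2]<.082);m[250:]=0
k,l,st,_=cv2.connectedComponentsWithStats(m.astype(np.uint8));
Q=P[l==1+st[1:,4].argmax()];print(len(Q),cv2.minAreaRect((Q[:,:2]*1000).astype(np.float32)))
go(.423,-.106,.041,16.4)
E
```

```text
time_s: 28.08
position: [0.422, -0.1057, 0.201]
orientation: [[-0.281, 0.96, -0.0], [0.96, 0.281, 0.0], [0.0, -0.0, -1.0]]
ft_force: [0.3, 0.1, -0.3]
gripper_width: 0.0701
finger_force: 0.0
1338 ((421.58843994140625, -106.31536865234375), (49.629188537597656, 25.24690818786621), 16.68709373474121)
shift cm [-0.05  0.09 16.  ] turn -0.0 (alt 180.0 ) t 28.125 j7 0.16 pos [ 0.422  -0.1058  0.201 ] w 0.0705
```

```bash
python3 -m jog '[0.8,0,0,3,-0.2, 0.8,0,0,4,0, 0.8,0,0,4,0, 0.8,0,0,3,0, 0.8,0,0,2,0, 0.8,0,0,0,0, 0.4,0,0,0,0, 0.4,0,0,0,0, 0.4,0,0,0,0]' 50
python3 -m jog '[0.4,0,0,0,0, 0.4,0,0,-2,0, 0.4,0,0,-4,0, 0.4,0,0,-4,0, 0.4,0,0,-3,0, 0.4,0,0,0,0]'
python3 -c "
from h import *
go(.5434,.0808,.16,7.9)"
```

```text
time_s: 29.25
position: [0.4215, -0.1066, 0.0417]
orientation: [[-0.284, 0.959, -0.001], [0.959, 0.284, -0.001], [-0.001, -0.001, -1.0]]
ft_force: [-3.8, 0.2, 7.6]
gripper_width: 0.0501
finger_force: 50.0
time_s: 30.0
position: [0.4228, -0.1066, 0.1724]
orientation: [[-0.284, 0.959, 0.003], [0.959, 0.284, -0.002], [-0.003, 0.002, -1.0]]
ft_force: [0.7, 0.0, -6.3]
gripper_width: 0.0497
finger_force: 50.0
shift cm [14.55 16.88  1.24] turn 8.6 (alt -171.4 ) t 30.0 j7 0.11 pos [ 0.4228 -0.1066  0.1724] w 0.0497
```

```bash
python3 -m jog '[0.4,2,0,0,0, 0.4,4,0,0,0, 0.4,4.3,0,0,0, 0.4,3,0.5,0,0, 0.4,1.2,2,0,0, 0.4,0,4,0,0, 0.4,0,4.2,0,0, 0.4,0,3.7,0,0, 0.4,0,2,0,4, 0.4,0,0.4,0,4.6, 0.4,0,0,0,0, 0.4,0,0,0,0]'
python3 -c "
from h import *
go(.543,.0793,.0917,7.9)"
```

```text
time_s: 31.5
position: [0.5406, 0.0808, 0.17]
orientation: [[-0.141, 0.99, -0.002], [0.99, 0.141, -0.0], [-0.0, -0.002, -1.0]]
ft_force: [-0.1, -1.3, -6.4]
gripper_width: 0.0495
finger_force: 50.0
shift cm [-0.19  0.23  7.83] turn 0.2 (alt -179.8 ) t 31.5 j7 -0.51 pos [0.5406 0.0808 0.17  ] w 0.0495
```

```bash
python3 -m jog '[0.4,0,0.2,1.5,0.2, 0.4,0,0,1.5,0, 0.4,0,0,0,0, 0.4,0,0,0,0]'
python3 -c "
from h import *
go(.543,.0793,.0917,7.9)"
```

```text
time_s: 32.0
position: [0.5438, 0.081, 0.1411]
orientation: [[-0.135, 0.991, -0.0], [0.991, 0.135, 0.0], [0.0, -0.0, -1.0]]
ft_force: [0.8, -0.2, -6.6]
gripper_width: 0.0494
finger_force: 50.0
shift cm [-0.16 -0.1   4.94] turn -0.1 (alt 179.9 ) t 32.0 j7 -0.54 pos [0.5438 0.081  0.1411] w 0.0494
```

```bash
python3 -m jog '[0.4,-0.15,-0.1,1.5,-0.1, 0.4,0,0,1.5,0, 0.4,0,0,1.2,0, 0.4,0,0,0.4,0, 0.4,0,0,0.15,0, 0.4,0,0,0,0, 0.4,0,0,0,0]'
python3 -c "
from h import *
go(.543,.0793,.0917,7.9)"
```

```text
time_s: 32.88
position: [0.5433, 0.0793, 0.094]
orientation: [[-0.137, 0.991, 0.001], [0.991, 0.137, 0.0], [-0.0, 0.001, -1.0]]
ft_force: [-0.3, -1.0, -6.6]
gripper_width: 0.0493
finger_force: 50.0
shift cm [ 0.   -0.03  0.23] turn -0.0 (alt 180.0 ) t 32.875 j7 -0.59 pos [0.5433 0.0793 0.094 ] w 0.0493
```

```bash
python3 -m jog '[0.4,0,0,0.1,0, 0.4,0,0,0.1,0, 0.4,0,0,0,0]'; python3 -m jog '[0.4,0,0,0.1,0, 0.4,0,0,0,0]'
```

```text
time_s: 33.25
position: [0.543, 0.0792, 0.0918]
orientation: [[-0.137, 0.991, 0.0], [0.991, 0.137, -0.0], [-0.0, 0.0, -1.0]]
ft_force: [0.2, -0.2, -4.4]
gripper_width: 0.0498
finger_force: 50.0
time_s: 33.5
position: [0.543, 0.0793, 0.0918]
orientation: [[-0.137, 0.991, 0.001], [0.991, 0.137, -0.001], [-0.001, 0.0, -1.0]]
ft_force: [-3.9, -1.1, 7.4]
gripper_width: 0.0498
finger_force: 50.0
```

```bash
python3 -m jog '[0.6,0,0,0,0, 0.7,0,0,0,0, 0.7,0,0,-2,0, 0.7,0,0,-4,0, 0.7,0,0,-4,0, 0.7,0,0,-4,0, 0.5,0,0,-3,0, 0.5,0,0,0,0]'
python3 -c "
from h import *
go(.634,-.2845,.26,-24.6)
i,P,d,t=cam('wrist');save('w7',i,1)"
```

```text
time_s: 34.5
position: [0.5441, 0.0802, 0.2641]
orientation: [[-0.137, 0.991, 0.005], [0.991, 0.137, 0.001], [-0.0, 0.005, -1.0]]
ft_force: [-0.1, -1.1, 0.4]
gripper_width: 0.0461
finger_force: 0.0
shift cm [-37.35   3.9    0.44] turn 32.5 (alt -147.5 ) t 34.5 j7 -0.43 pos [0.5441 0.0802 0.2641] w 0.0461
```

View pics/w7.png

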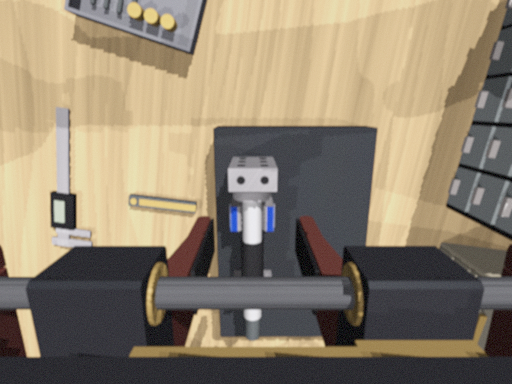

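The stop stands upright at (252,175), square to the flange, and the blue vee and shaft are undisturbed. Next, the dial stand.

```bash
python3 -m jog '[0.5,-3.4,0.4,-1,0, 0.5,-4.2,0.4,-1,0, 0.5,-4.2,0.4,-1,0, 0.5,-4.2,0.4,0,0, 0.5,-4.2,0.4,0,0, 0.5,-4.2,0.4,0,0, 0.5,-4.2,0.5,0,0, 0.5,-4.2,0.5,0,0, 0.5,-3.5,0.5,0,8, 0.5,0,0,0,8, 0.5,0,0,0,8, 0.5,0,0,0,8.5]'
python3 -m jog '[0.5,0,0,0,0, 0.5,0,0,0,0]'
python3 - <<'E'
from h import *
go(.634,-.2845,.148,-24.6)
i,P,d,t=cam('wrist');np.savez('w8',i=i,P=P);save('w8',i,1)
m=(P[...,2]>.19)&(P[...,2]<.206)&(np.hypot(P[...,0]-.634,P[...,1]+.2845)<.03);Q=P[m]
print(len(Q)); print(cv2.minAreaRect((Q[:,:2]*1000).astype(np.float32)) if len(Q)>4 else 0)
E
```

```text
time_s: 36.05
position: [0.6308, -0.2749, 0.2892]
orientation: [[0.421, 0.907, -0.002], [0.907, -0.421, 0.001], [0.0, -0.002, -1.0]]
ft_force: [0.5, -0.2, 0.3]
gripper_width: 0.0438
finger_force: 0.0
time_s: 36.3
position: [0.6311, -0.2749, 0.29]
orientation: [[0.414, 0.91, -0.001], [0.91, -0.414, 0.0], [-0.0, -0.001, -1.0]]
ft_force: [0.1, -0.1, 0.9]
gripper_width: 0.044
finger_force: 0.0
shift cm [-0.75  0.68 14.2 ] turn 0.2 (alt -179.8 ) t 36.3 j7 -0.37 pos [ 0.6311 -0.2749  0.29  ] w 0.044
221
((633.1619262695312, -285.1521911621094), (11.633078575134277, 11.443815231323242), 65.24615478515625)
```

View pics/w8.png

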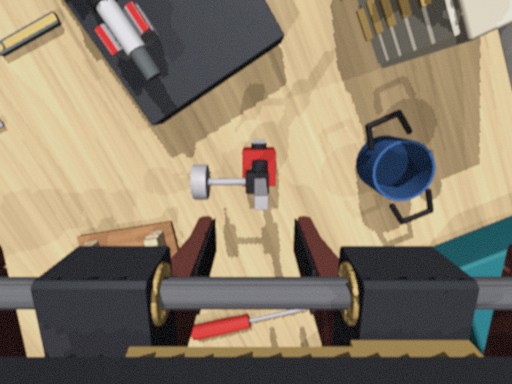

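The column top is at about (261,200) with the dial to its left at (200,182), square to the fingers. Its position by range is (633.2, −285.2).

```bash
python3 -m jog '[0.5,-0.85,0.6,1,0.2, 0.5,0,0,1,0, 0.5,0,0,0,0, 0.5,0,0,0,0]'
python3 -c "
from h import *
go(.6332,-.2851,.148,-24.7)"
```

```text
time_s: 36.85
position: [0.6332, -0.285, 0.2706]
orientation: [[0.42, 0.908, -0.0], [0.908, -0.42, 0.0], [0.0, -0.0, -1.0]]
ft_force: [0.3, -0.3, 0.2]
gripper_width: 0.0442
finger_force: 0.0
shift cm [-1.000e-02  1.000e-02  1.226e+01] turn -0.1 (alt 179.9 ) t 36.85 j7 -0.37 pos [ 0.6332 -0.285   0.2706] w 0.0442
```

```bash
python3 -m jog '[0.5,0,0,3,0, 0.5,0,0,4,0, 0.5,0,0,3,0, 0.5,0,0,2.2,0, 0.5,0,0,0,0, 0.1,0,0,0,0, 0.1,0,0,0,0, 0.1,0,0,0,0, 0.1,0,0,0,0, 0.1,0,0,0,0]' 60
python3 -m jog '[0.1,0,0,-0.5,0, 0.1,0,0,-1,0, 0.1,0,0,-2,0, 0.1,0,0,-2,0, 0.1,0,0,-2,0, 0.1,0,0,-2,0, 0.1,0,0,0,0, 0.1,0,0,0,0]'
python3 -c "
from h import *
go(.6224,-.0166,.26,7.9)"
```

```text
time_s: 38.1
position: [0.6331, -0.285, 0.1493]
orientation: [[0.42, 0.908, -0.0], [0.908, -0.42, -0.0], [-0.0, -0.0, -1.0]]
ft_force: [-2.7, 1.4, 5.1]
gripper_width: 0.0118
finger_force: 60.0
time_s: 39.1
position: [0.6328, -0.2853, 0.2431]
orientation: [[0.42, 0.908, -0.001], [0.908, -0.42, -0.0], [-0.0, -0.001, -1.0]]
ft_force: [-0.0, -0.1, -8.6]
gripper_width: 0.012
finger_force: 60.0
shift cm [ 23.95 -12.23  -1.69] turn -32.7 (alt 147.3 ) t 39.1 j7 -0.38 pos [ 0.6328 -0.2853  0.2431] w 0.012
```

```bash
python3 -m jog '[0.1,0,0,-1,-4, 0.1,0,0,-0.5,-8, 0.1,0,0,0,-8, 0.1,0,0,0,-8, 0.1,0,0,0,-4.7, 0.1,0,0,0,0, 0.1,0,0,0,0]'
python3 -c "
from h import *
go(.6220,-.0168,.26,7.9)"
```

```text
time_s: 39.98
position: [0.6329, -0.2853, 0.2579]
orientation: [[-0.135, 0.991, -0.001], [0.991, 0.135, 0.0], [0.001, -0.001, -1.0]]
ft_force: [-0.9, -0.5, -8.1]
gripper_width: 0.0116
finger_force: 60.0
shift cm [26.75  2.54 -0.19] turn -0.1 (alt 179.9 ) t 39.975 j7 0.14 pos [ 0.6329 -0.2853  0.2579] w 0.0116
```

```bash
python3 -m jog '[0.1,1.2,0.1,0,0, 0.1,2.4,0.2,0,0, 0.1,3.2,0.3,0,0, 0.1,3.2,0.3,0,0, 0.1,3.2,0.3,0,0, 0.1,3.2,0.3,0,0, 0.1,3.2,0.3,0,0, 0.1,3.2,0.3,0,0, 0.1,2.4,0.25,0,0, 0.1,1.3,0.15,0,0, 0.1,0.25,0,0,0, 0.1,0,0,0,0]'
python3 -m jog '[0.1,0,0,0,0, 0.1,0,0,0,0]'
python3 - <<'E'
from h import *
go(.6220,-.0168,.1993,7.9)
i,P,d,t=cam('wrist');np.savez('w9',i=i,P=P);save('w9',i,1)
i,P,d,t=cam('side');save('s9',i[60:230,140:380],3)
E
```

```text
time_s: 41.48
position: [0.6213, -0.0177, 0.2586]
orientation: [[-0.136, 0.991, -0.0], [0.991, 0.136, -0.001], [-0.001, -0.0, -1.0]]
ft_force: [-0.9, -0.9, -7.9]
gripper_width: 0.0118
finger_force: 60.0
time_s: 41.72
position: [0.6214, -0.0178, 0.2585]
orientation: [[-0.135, 0.991, -0.0], [0.991, 0.135, -0.0], [-0.0, -0.0, -1.0]]
ft_force: [-0.1, 0.8, -7.8]
gripper_width: 0.0119
finger_force: 60.0
shift cm [0.09 0.08 5.92] turn -0.1 (alt 179.9 ) t 41.725 j7 -0.27 pos [ 0.6214 -0.0178  0.2585] w 0.0119
```

View pics/s9.png

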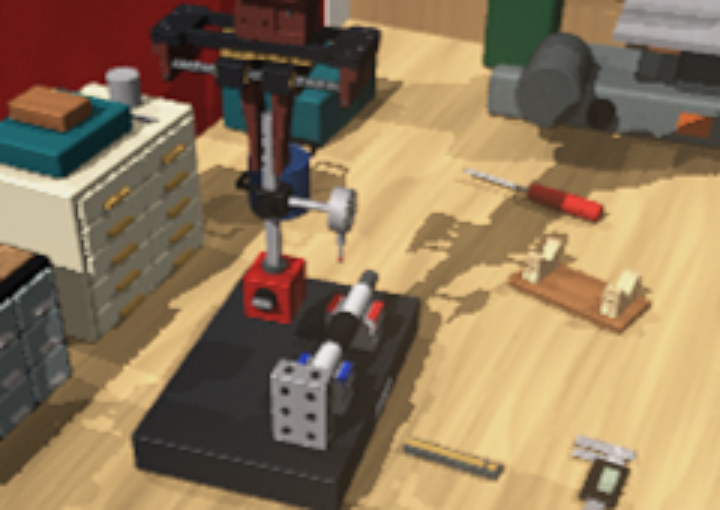

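The stand hangs upright, with its base at (275,290) behind the shaft and its probe at (341,258) on the shaft side. The stop stands at (302,405). Lowering.

```bash
python3 -m jog '[0.1,0.1,0.08,1,0, 0.1,0,0,1.5,0, 0.1,0,0,1.5,0, 0.1,0,0,1,0, 0.1,0,0,0.5,0, 0.1,0,0,0,0, 0.1,0,0,0,0]'
python3 -m jog '[0.1,0,0,0.15,0, 0.1,0,0,0.1,0, 0.1,0,0,0,0]'
python3 -c "
from h import *
go(.6220,-.0168,.1993,7.9)"
```

```text
time_s: 42.7
position: [0.6223, -0.0156, 0.2042]
orientation: [[-0.137, 0.991, 0.001], [0.991, 0.137, 0.0], [-0.0, 0.001, -1.0]]
ft_force: [-0.0, 0.6, -8.6]
gripper_width: 0.0117
finger_force: 60.0
time_s: 43.08
position: [0.6219, -0.0158, 0.2011]
orientation: [[-0.137, 0.991, -0.0], [0.991, 0.137, -0.0], [-0.0, -0.0, -1.0]]
ft_force: [0.6, 0.7, -8.0]
gripper_width: 0.0117
finger_force: 60.0
shift cm [-0.1  -0.01  0.18] turn -0.0 (alt 180.0 ) t 43.075 j7 -0.31 pos [ 0.6219 -0.0158  0.2011] w 0.0117
```

```bash
python3 -m jog '[0.1,-0.1,0,0.1,0, 0.1,0,0,0.05,0, 0.1,0,0,0,0]'
python3 -m jog '[0.1,0,0,0.1,0, 0.1,0,0,0,0]'
```

```text
time_s: 43.45
position: [0.6221, -0.0168, 0.1996]
orientation: [[-0.137, 0.991, -0.0], [0.991, 0.137, -0.0], [0.0, -0.0, -1.0]]
ft_force: [0.0, 0.2, -8.0]
gripper_width: 0.0115
finger_force: 60.0
time_s: 43.7
position: [0.6222, -0.0166, 0.1993]
orientation: [[-0.137, 0.991, 0.001], [0.991, 0.137, -0.0], [-0.0, 0.001, -1.0]]
ft_force: [-1.7, -0.3, -0.8]
gripper_width: 0.0118
finger_force: 60.0
```

```bash
python3 -m jog '[0.1,0,0,0.05,0, 0.1,0,0,0,0, 0.2,0,0,0,0, 0.35,0,0,0,0, 0.45,0,0,0,0, 0.5,0,0,0,0, 0.5,0,0,-2,0, 0.5,0,0,-4,0, 0.5,0,0,-4,0, 0.5,0,0,0,0]'
python3 - <<'E'
from h import *
i,P,d,t=cam('wrist');np.savez('w10',i=i,P=P)
a,P2,_,_=cam('side');A=cv2.resize(a[60:230,140:380],None,fx=2.2,fy=2.2)
c=np.array([.5584,-.0256]);e=np.array([-.1374,.9905]);n=np.array([.9905,.1374])
for nm,X in(("wrist",P),("side",P2)):
    s=(X[...,:2]-c)@e*1000;l=(X[...,:2]-c)@n*1000
    m=(X[...,2]>.115)&(X[...,2]<.19)&(abs(s)<40)&(l<30)&(l>-40);print(nm,"dial",m.sum(),np.percentile(s[m],[2,98]),np.percentile(l[m],[2,98])) if m.sum() else 0
    m=(X[...,2]>.238)&(X[...,2]<.256)&(abs(s)<30)&(abs(l-65)<30);m&=(np.arange(384)<250)[:,None] if nm=="wrist" else True
    print("col top",m.sum(),s[m].mean() if m.any() else 0,l[m].mean() if m.any() else 0)
    m=(X[...,2]>.121)&(X[...,2]<.129)&(s>85)&(s<130)&(abs(l)<40)
    if m.sum()>4:
        q=np.stack([s[m],l[m]],1).astype(np.float32);print("stop",m.sum(),cv2.minAreaRect(q))
cv2.imwrite("pics/f1.png",np.vstack([cv2.resize(i,None,fx=.6,fy=.6,interpolation=3)[:, :, ::-1].copy() if 0 else cv2.copyMakeBorder(i[:230],0,0,0,A.shape[1]-512,0),A])[...,::-1])
print(arm.sense()["position"],arm.sense()["time_s"])
E
```

```text
time_s: 44.95
position: [0.6237, -0.0157, 0.303]
orientation: [[-0.137, 0.991, 0.007], [0.991, 0.137, 0.0], [-0.001, 0.007, -1.0]]
ft_force: [0.6, 0.2, -1.7]
gripper_width: 0.0443
finger_force: 0.0
wrist dial 1046 [-18.14368619  17.95200407] [-7.84425187 27.30572619]
col top 315 0.5870370746700733 65.51772463800295
stop 1201 ((105.69718933105469, 0.36159706115722656), (50.2086067199707, 23.785215377807617), 89.90799713134766)
side dial 155 [-15.28222566  22.07163406] [-10.13287221  26.9367679 ]
col top 27 3.9537968516924553 63.75078825793124
stop 128 ((108.31812286376953, -0.5996513366699219), (27.107707977294922, 49.06549835205078), 3.460815668106079)
[ 0.62228213 -0.01662505  0.29917486] 45.05
```

View pics/f1.png

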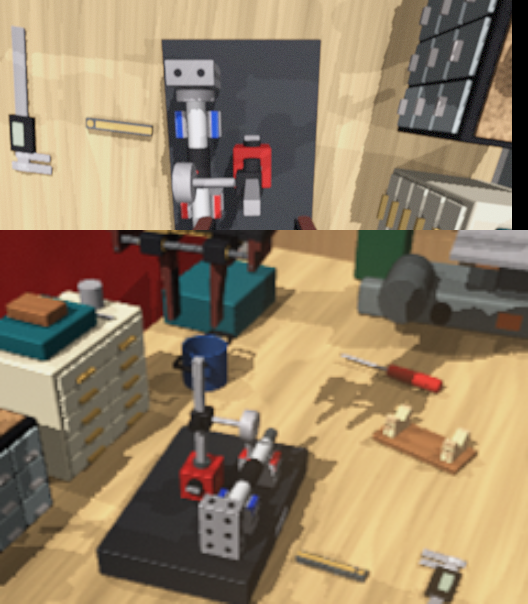

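All placed: the stop's face is about 3 mm off the flange and square to within 0.1°, the probe is within about 1 mm of mid-shaft, and the bystanders are untouched. Handing in.

```bash
python3 -m jog '[0.5,0,0,-3,0, 0.5,0,0,-2,0, 0.5,0,0,0,0, 0.5,0,0,0,0]' && python3 -c "
from rig import workorder
print(workorder.finish_job())"
```

```text
time_s: 45.55
position: [0.6216, -0.017, 0.3467]
orientation: [[-0.137, 0.991, -0.002], [0.991, 0.137, -0.0], [0.0, -0.002, -1.0]]
ft_force: [-0.2, -0.1, -0.3]
gripper_width: 0.0438
finger_force: 0.0
the job is handed in; nothing more can be done
None
```

The run-out setup is on the plate as asked and was handed in at about 46 s of the 134 s allowed; no verdict was returned.

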